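# Fetch the boxed-in grease tub from the bike shop's drip tray

### The job

Clear all three tall containers off the steel drip tray and stand them on the ribbed rubber mat; only then take the low grease tub that they hem in and stand it on the free half of the timber board, beside the clamped wheel hub. Finally put each tall container back upright on the very spot of the tray where it stood at the start, tipping nothing over and leaving the freewheel, spanner and mug alone.

Things in the scene. Friction and masses are not known exactly. Their poses are not given: they have to be found in the camera images.
- drip_tray: Shallow sheet-steel tray fixed on the bench, 190 (x) by 250 (y) mm, thin rim 18 mm high, floor 3 mm thick; turned up to 0.2 rad. Origin: centre of its underside. Start: the tub stands on it about 28 mm in +x of the centre (tray axes); the three tall containers, in varying order, stand 64 mm from the tub, centre to centre, to its left (+y), right (-y) and front (-x).
- side_mat: Black ribbed rubber bench mat, empty at the start, 220 (x) by 210 (y) mm, 6 mm thick, top flat enough to stand things on. Fixed. Origin: centre of its underside, on the bench; axes along its edges.
- board_free (a point): Centre of the free half of a fixed timber board, on its top face, 18 mm above the bench; x, y along the board's edges. Board 170 (x) by 220 (y) mm; it ends 85 mm from this point in +x and -x and 63 mm in -y. 109 mm away in +y is the axis of an aluminium wheel hub standing in a steel axle clamp (flanges 52 mm across, clamp 50 mm square, its screw 55 mm to +x, hub top 182 mm above the bench).
- trigger_mid (a point): Loose white trigger spray bottle, 170 mm tall, 0.2-0.4 kg. Body 58 mm across up to 98 mm above its foot, shoulder to 118, collar 29 mm across to 134, then the head to 170: flat parallel sides 32 mm apart (its y), from 26 mm in front of the axis to 20 mm behind. Nozzle reaches 54 mm to its own -x, which is within 0.6 rad of world -x. Point: on the axis, 85 mm above the foot; z up.
- aerosol_mid (a point): Loose: slim aluminium aerosol can with a black cap, 158 mm tall (0.22 kg or so). Can 52 mm across up to 118 mm, cap 48 mm across with upright sides from 118 to 150 mm, rounded in above. Point: on its axis, 79 mm above its foot; z up.
- oiler_mid (a point): Loose: round grey chain-oil bottle with a narrow black cap, 138 mm tall (0.18 kg or so). Body 50 mm across up to 84 mm, shoulder up to 97 mm, cap 30 mm across with upright sides from 97 to 134 mm. Point: on its axis, 69 mm above its foot; z up.
- tub_mid (a point): Loose: low round grease tub with a screw lid, 46 mm tall (0.13 kg or so). White pot 51 mm across up to 30 mm, white ribbed lid 54 mm across from 30 to 46 mm. Point: on its axis, 23 mm above its foot; z up.
- freewheel_mid (a point): Bystander, loose: dark steel single freewheel lying flat on the bench, 71 mm across its teeth, 26 mm high. Point: its centre, 13 mm above the bench.
- spanner: Bystander, loose: steel spanner lying on the bench beyond the work, roughly along y.
- mug_mid (a point): Bystander, loose: blue ceramic mug, 80 mm across, 85 mm high. Point: on its axis, 42 mm above the bench.

How it is judged:
By the outcome, as a careful person would: the job done as asked, in the order asked, and still so for the second after the job is handed in, with the robot touching nothing.
It also fails if it takes over 152 s, if anything falls off the work surface, if the arm or the gripper's body presses on something with over 40 N, if the wrist force passes 120 N, or if a joint passes its speed limit or range.

### The arm

A 6-joint arm with a two-finger parallel gripper is mounted at the origin on the work surface. World frame = base frame: x ahead of the robot, y to its left, z up, the work surface at z = 0. Lengths are in m, angles in rad, forces in N, time in s.
With the tool pointing down it reaches from about 0.35 to 0.85 m from the base axis. Payload 8.1 kg.
Tool frame: the origin (TCP) lies at the centre of the arm's flange, where the gripper is bolted on; the fingertips stand 186 mm ahead of it and the grasp point (between the pads) lies 167 mm ahead of it; z points along the fingers, y is the direction in which the jaws open and shut (so a half turn about z gives the same grasp; the last joint's range is limited). The gripper opens to 93 mm and grips with 3 to 60 N. Pads are 15 mm wide; open, the fingers measure 128 mm over their backs; the gripper's body (75 mm by 188 mm) begins 65 mm behind the grasp point.
Start: joints at [-1.399, 0.13, 1.488, -0, 1.523, -0.085], TCP at [0.152, -0.58, 0.405] pointing down, gripper open.
Joint ranges: [-2.96, 2.96], [-0.89, 2.26], [0.02, 2.5], [-1.34, 4.48], [0, 2.73], [-2.66, 2.66]. Speed limits (rad/s): [2.39, 2.39, 2.79, 3.14, 3.14, 3.14].

### API

Orientations are given as a rotation vector (axis times angle).
In Python, from plant import robot, viewer, order gives the robot as it stands.
- The arm moves only by the tool apply_moves, never from a script. Its argument "deltas" is a list of rows, each a list of 3 entries, a list of its own where there are three numbers: the finger opening in mm, from 0 to 93, then the shift along the tool's x, y, z in mm, then the turn about the tool's z in rad. In form: [[grip, [dx, dy, dz], yaw], ...]. A call has 1 to 5 rows; each row shifts and turns the commanded pose from where the row before left it, along the tool's axes as they then stand; what a row does not reach is not made up. A row lasts 1/8 s, in which the tool goes at most 62.5 mm and 10.7 degrees, less where a joint would pass 70% of its speed; a pose out of reach is approached as far as the arm can. A call is refused whole if a number of a shift passes 62.5 or a number of a turn 0.188, either way. A call with a gripper value outside its range is refused whole. The fingers move at their own pace and stop on an object; "grip_force" is the grip in N (left out, the last holds). Time passes only in rows, so rows that do not move let the fingers close. It gives the time, the measured TCP pose, the force and the opening at its end, in the units of the state.
- robot.read_state(): the state, without advancing time (a new reading comes with each control period).
- viewer.read_camera(name): name is "scene" or "top" or "wrist"; returns the picture (400x640x3 uint8, blue, green, red); there is no depth.
- viewer.get_calibration(name): a dict with "fx", "fy", "cx", "cy" (pixels), "R" (3x3) and "t" (3): a world point X has camera coordinates R X + t. Camera axes: x right, y down, z forward; pixel columns grow to the right and rows downward; lengths in m; the calibration is good to about 2 mm. The wrist camera is an equidistant fisheye: a pixel r from the principal point sees the ray r / f radians off the axis. A picture is of the moment at which its call begins: read the wrist's pose just before it. get_calibration takes no time and is no camera call; for the wrist camera it gives the pose at the moment of the call.
- order.close_job(): hands the job in, once; it reports no verdict.
The state is a dict: "t": time; "q": joint angles; "dq": joint speeds; "joint_torque": joint torques, N m; "tool_pos": TCP position; "orientation": TCP orientation; "force": force on the tool from outside, world axes, zero at the start; "wrist_torque": the same for the moment, N m; "opening": finger opening in m.
Only numpy, scipy, OpenCV 4.12 (cv2) and the standard library are available. Lean on these libraries where they do the work, as an engineer would, in place of code of your own. Each camera call takes 0.05 s, during which the arm holds its last target. There are 200 camera calls.

## Working session

There is one attempt and no reset: what is moved stays moved. The work goes in short steps, Python scripts to look and compute and a tool call to move; the robot and the scene stay as the last step left them, time stands still between calls to the robot, and variables do not carry over. Pictures are saved under pics/ and viewed, about 12 in all and at most 16, crops included, and the job is handed in when it is done.

Besides the shell and the picture viewer there is one more tool, called after "Call:" as name([rows], argument=value, ...), one row to a line, values as JSON. apply_moves: Moves the arm, as the interface text tells. Its arguments: {"type":"object","properties":{"deltas":{"type":"array"},"grip_force":{"type":"number"}},"required":["deltas"]}

```bash
ls; mkdir -p pics
cat > h.py <<'E'
import numpy as np, cv2
from plant import robot, viewer, order
def snap(n,f):
    im=np.array(viewer.read_camera(n)); cv2.imwrite('pics/'+f,im); return im
E
python3 - <<'E'
from h import *
print(robot.read_state())
for n in('scene','top'):
    snap(n,n+'0.png'); print(n,viewer.get_calibration(n))
print(viewer.get_calibration('wrist'))
E
```

```text
pics
{'t': 0.0, 'q': array([-1.39937286e+00,  1.31171285e-01,  1.48926752e+00, -2.01488129e-05,
        1.52296427e+00, -8.53923000e-02]), 'dq': array([-3.15166512e-04,  1.62720911e-06,  6.08369380e-04, -1.04344828e-04,
        1.97681623e-04,  1.76421789e-04]), 'joint_torque': array([ 1.13064016e-03, -5.59837282e+01, -4.91753626e+01,  7.67898420e-02,
        3.52476630e-02, -1.01330422e-04]), 'tool_pos': array([ 0.15238602, -0.58009946,  0.40368754]), 'orientation': array([-3.11393482e+00, -4.02067599e-01,  1.53784074e-04]), 'force': array([ 0.27664271, -0.49871556,  0.84997227]), 'wrist_torque': array([0.06086315, 0.0353982 , 0.03907116]), 'opening': 0.09253713530698371}
scene {'fx': 482.491687176946, 'fy': 482.491687176946, 'cx': 323.0347046328451, 'cy': 201.45948018045755, 'R': array([[ 0.43836983,  0.89870828, -0.01246254],
       [ 0.58186372, -0.29433362, -0.75815719],
       [-0.68503029,  0.32510174, -0.65195273]]), 't': array([-0.26396812, -0.28208675,  1.59758302])}
top {'fx': 498.09982630987037, 'fy': 498.09982630987037, 'cx': 332.92542488879985, 'cy': 197.1149988619601, 'R': array([[-0.01669215, -0.99979528,  0.01143551],
       [-0.9951383 ,  0.01550195, -0.09725973],
       [ 0.09706255, -0.01300339, -0.99519333]]), 't': array([0.00293343, 0.63050992, 1.17873315])}
{'fx': 309.70691628693146, 'fy': 309.70691628693146, 'cx': 321.1361785747821, 'cy': 197.23444619873976, 'R': array([[ 0.25197953, -0.96773021, -0.00213403],
       [-0.92707689, -0.24202542,  0.28627283],
       [-0.27755136, -0.07015649, -0.95814577]]), 't': array([-0.59860306, -0.03185199,  0.39323328])}
```

View pics/scene0.png

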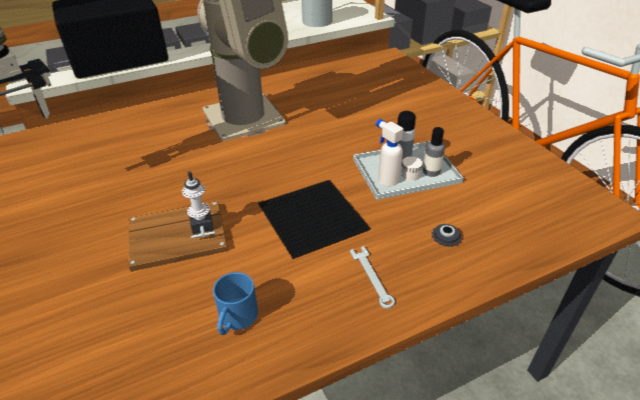

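View pics/top0.png

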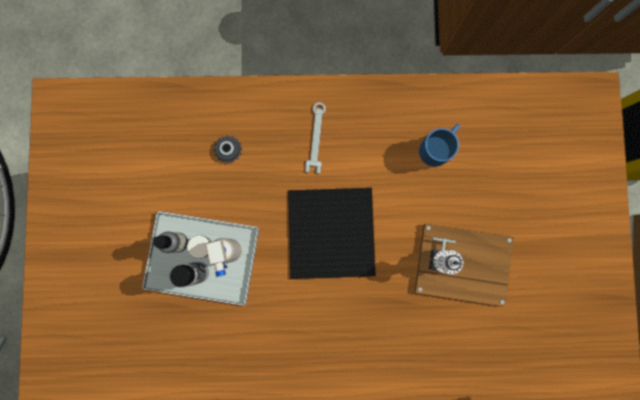

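Scene view: tray at about (408,168), with the trigger at (391,155), aerosol at (405,130), oiler at (434,152) and tub at (413,168). Mat at (313,217), board at (178,235). In the top view the tray centre is near (200,258), the mat (332,233) and the board (465,265), with the free half on the right. I'll zoom in for pixel positions.

Run:
```python
import cv2,numpy as np
t=cv2.imread('pics/top0.png');s=cv2.imread('pics/scene0.png')
a=cv2.resize(t[200:315,135:265],None,fx=5,fy=5,interpolation=cv2.INTER_CUBIC)
b=cv2.resize(s[100:205,345:470],None,fx=5,fy=5,interpolation=cv2.INTER_CUBIC)
for im,(x0,y0) in((a,(135,200)),(b,(345,100))):
    for k in range(0,im.shape[1],100): cv2.putText(im,str(x0+k//5),(k,10),0,.4,(0,0,255),1); im[:,k]=im[:,k]//2
    for k in range(0,im.shape[0],100): cv2.putText(im,str(y0+k//5),(0,k+10),0,.4,(0,0,255),1); im[k]=im[k]//2
cv2.imwrite('pics/ct.png',a);cv2.imwrite('pics/cs.png',b)
```

```text
(no output)
```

View pics/ct.png

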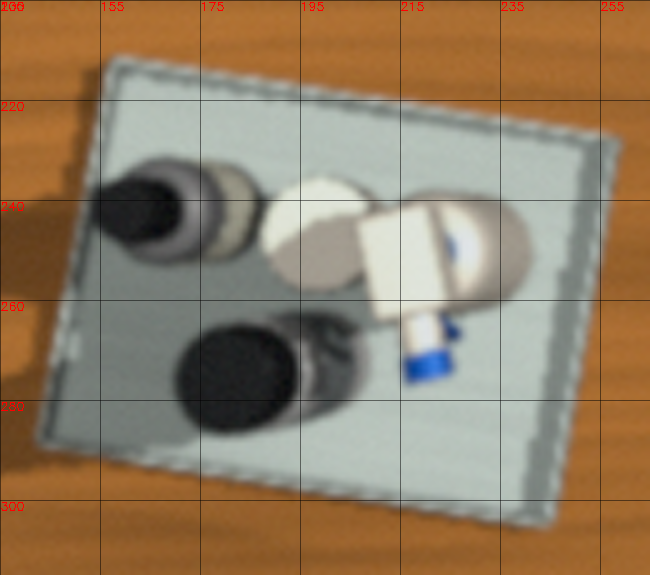

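View pics/cs.png

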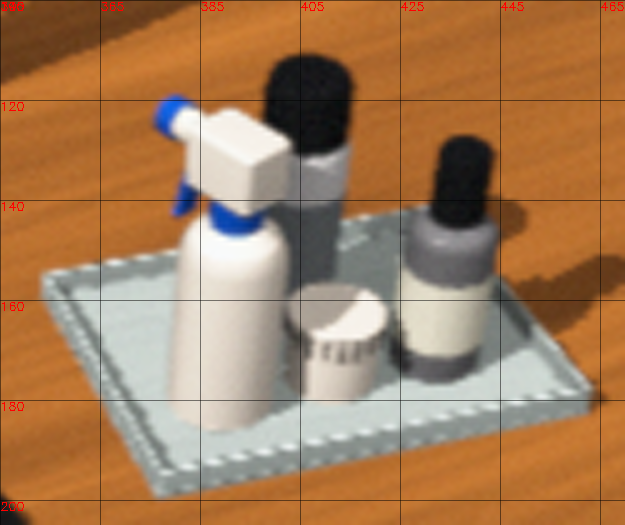

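Top: oiler cap top ≈(160.7,241.5), aerosol cap ≈(182.5,275.5), trigger head ≈(216.5,252), tub lid ≈(198.5,246.5), tray corners readable. Scene: caps at (438.5,129.5) and (407,113.5), tub lid at (412.5,162). Now I'll triangulate, fit the tray, and auto-segment the mat and board.

```bash
cat >> h.py <<'E'
def ray(c,uv,fish=False):
    R,t=np.array(c['R']),np.array(c['t']); d=np.array([(uv[0]-c['cx'])/c['fx'],(uv[1]-c['cy'])/c['fy'],1.])
    if fish:
        r=np.hypot(d[0],d[1]); d=np.array([d[0]/r*np.sin(r),d[1]/r*np.sin(r),np.cos(r)])
    d=R.T@d; return -R.T@t,d/np.linalg.norm(d)
def onz(c,uv,z,fish=False):
    o,d=ray(c,uv,fish); return o+d*(z-o[2])/d[2]
def tri(rays):
    A=sum(np.eye(3)-np.outer(d,d) for o,d in rays); b=sum((np.eye(3)-np.outer(d,d))@o for o,d in rays)
    p=np.linalg.solve(A,b); return p,max(np.linalg.norm(np.cross(p-o,d)) for o,d in rays)
def proj(c,X,fish=False):
    x=np.array(c['R'])@X+np.array(c['t'])
    if fish:
        r=np.hypot(x[0],x[1]); th=np.arctan2(r,x[2]); return np.array([c['cx']+c['fx']*th*x[0]/r,c['cy']+c['fy']*th*x[1]/r])
    return np.array([c['cx']+c['fx']*x[0]/x[2],c['cy']+c['fy']*x[1]/x[2]])
E
python3 - <<'E'
from h import *
T=viewer.get_calibration('top');S=viewer.get_calibration('scene')
np.set_printoptions(precision=4,suppress=True)
for n,a,b in(('oiler',(160.7,241.5),(438.5,129.5)),('aero',(182.5,275.5),(407,113.5)),('tub',(198.5,246.5),(412.5,162)),('trig',(216.5,252),(393.5,126.5)),
  ('trayA',(157.5,212),(462.5,180)),('trayD',(244.5,305),(354.3,155))): print(n,*tri([ray(T,a),ray(S,b)]))
c=np.array([onz(T,p,.018) for p in((157.5,212),(258,227.5),(244.5,305),(143,289))])[:,:2]
m=c.mean(0);ex=(c[0]+c[1]-c[2]-c[3])/2;ey=(c[0]+c[3]-c[1]-c[2])/2
th=(np.arctan2(ex[1],ex[0])+np.arctan2(-ey[0],ey[1]))/2
print('tray',m,th,np.linalg.norm(ex),np.linalg.norm(ey))
R=np.array([[np.cos(th),-np.sin(th)],[np.sin(th),np.cos(th)]])
tub=m+R@[.028,0]; print('tub',tub,'oil',tub+R@[0,.064],'trig',tub+R@[0,-.064],'aero',tub+R@[-.064,0])
img=cv2.imread('pics/top0.png');g=img.max(2)
k=(g<45).astype(np.uint8);k[:, :280]=0;k[:,385:]=0;k=cv2.morphologyEx(k,cv2.MORPH_OPEN,np.ones((5,5)))
cs=max(cv2.findContours(k,0,2)[0],key=cv2.contourArea);r=cv2.minAreaRect(cs);print('mat',r,onz(T,r[0],.006),[onz(T,p,.006)[:2] for p in cv2.boxPoints(r)])
b=img[215:315,405:525];cv2.imwrite('pics/cb.png',cv2.resize(b,None,fx=5,fy=5,interpolation=cv2.INTER_CUBIC))
E
```

```text
oiler [0.5292 0.3732 0.1379] 0.0013823609455689792
aero [0.4566 0.3188 0.1624] 0.0024930931486650105
tub [0.5166 0.3137 0.0446] 0.0002601129355968527
trig [0.505  0.2454 0.1699] 0.002417799702759133
trayA [0.6027 0.4252 0.0031] 0.0005400631311355035
trayD [0.3748 0.211  0.0116] 0.00103873601037243
tray [0.4886 0.3145] -0.17106481413443697 0.1876551710093378 0.24732995651998635
tub [0.5162 0.3097] oil [0.5271 0.3728] trig [0.5053 0.2467] aero [0.4532 0.3206]
mat ((331.0614318847656, 232.96682739257812), (86.64520263671875, 83.70913696289062), 88.21009063720703) [ 0.5443 -0.0015  0.006 ] [array([0.6499, 0.1038]), array([ 0.6532, -0.1039]), array([ 0.4403, -0.1053]), array([0.4375, 0.0989])]
```

View pics/cb.png

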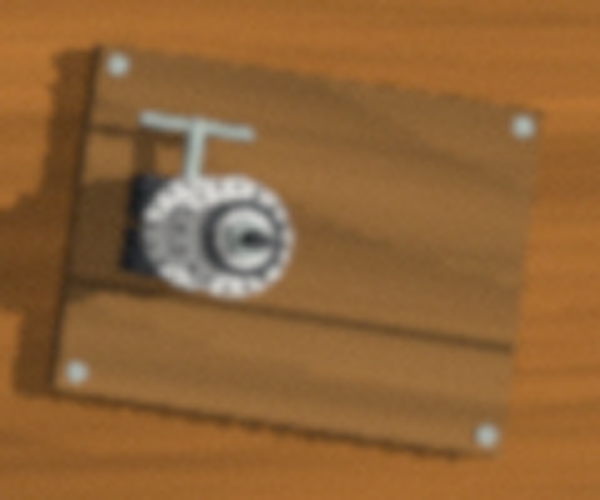

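Call:
apply_moves([
  [60,[30,0,-10],0.13],
  [60,[30,0,-5],0.127],
  [60,[60,-36,0],0],
  [60,[60,-40,0],0],
  [60,[60,-40,0],0],
], grip_force=25)

```text
t: 0.72
tool_pos: [0.3701, -0.4662, 0.4192]
orientation: [-3.141, 0.001, 0.001]
force: [0.2, -0.4, -0.0]
opening: 0.0604
```

Call:
apply_moves([
  [60,[40,-60,0],0],
  [60,[20,-60,0],0],
  [60,[20,-60,0],0],
  [60,[0,-60,0],0],
  [60,[0,-60,0],0],
])

```text
t: 1.35
tool_pos: [0.4428, -0.1749, 0.4192]
orientation: [-3.141, -0.0, 0.001]
force: [0.4, 1.0, 0.4]
opening: 0.06
```

Call:
apply_moves([
  [60,[0,-60,0],0],
  [60,[0,-60,0],0],
  [60,[0,-60,0],0],
  [60,[0,-60,0],0],
  [60,[0,-60,0],0],
])

```text
t: 1.98
tool_pos: [0.4426, 0.125, 0.4196]
orientation: [3.142, -0.0, 0.0]
force: [0.5, -0.6, 0.1]
opening: 0.06
```

```bash
cat >> h.py <<'E'
from scipy.spatial.transform import Rotation as Ro
def pose():
    s=robot.read_state(); M=Ro.from_rotvec(s['orientation']).as_matrix(); return s,M,s['tool_pos']+M[:,2]*.167,np.arctan2(M[1,0],M[0,0])
def go(x,y,z,psi=None,label=''):
    "deltas (mm, tool axes) of the grasp point to a world place; yaw turn"
    s,M,g,p=pose(); d=M.T@(np.array([x,y,z])-g)*1000
    print(label,'d',d.round(1),'turn',None if psi is None else round(p-psi,3))
def st():
    s,M,g,p=pose(); print('t %.2f g %s psi %.3f tilt %.3f open %.1f F %s'%(s['t'],g.round(4),p,np.arccos(-M[2,2]),s['opening']*1e3,np.round(s['force'],1)))
E
python3 - <<'E'
from h import *
st()
T=viewer.get_calibration('top')
c=np.array([onz(T,np.array(p)/5+[405,215],.018) for p in((98,47),(540,110),(497,455),(57,392))])[:,:2]
m=c.mean(0);ex=(c[0]+c[1]-c[2]-c[3])/2;ey=(c[0]+c[3]-c[1]-c[2])/2
th=(np.arctan2(ex[1],ex[0])+np.arctan2(-ey[0],ey[1]))/2
R=np.array([[np.cos(th),-np.sin(th)],[np.sin(th),np.cos(th)]])
print('board',m,th,np.linalg.norm(ex),np.linalg.norm(ey),'free',m+R@[0,-.047],'hub',m+R@[0,.062])
im=snap('wrist','w1.png'); c=viewer.get_calibration('wrist')
S=viewer.get_calibration('scene');print('hubtop px',proj(T,np.array([*(m+R@[0,.062]),.182])))
E
```

```text
t 1.98 g [0.4426 0.125  0.2526] psi -0.000 tilt 0.000 open 60.0 F [ 0.5 -0.6  0.1]
board [ 0.46117672 -0.32448709] -0.16123894188703292 0.16799064388797574 0.21625482223083398 free [ 0.45363129 -0.37087746] hub [ 0.47113028 -0.26329128]
hubtop px [456.83068907 263.68021677]
```

View pics/w1.png

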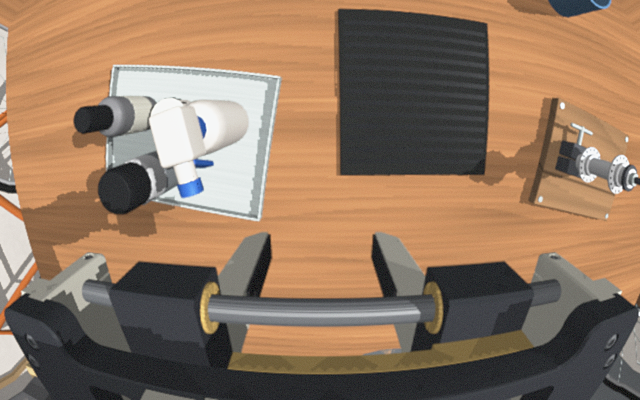

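The wrist view agrees with the layout: trigger head around (177,137), nozzle tip at (190,186), caps at (95,120) and (123,190). I'll move above the trigger for a close look.

Call:
apply_moves([
  [60,[0,-45,0],-0.14],
  [60,[0,-45,0],-0.15],
  [60,[0,-32,0],0],
  [60,[0,0,0],0],
])

```text
t: 2.52
tool_pos: [0.427, 0.2448, 0.4192]
orientation: [-3.108, -0.458, 0.002]
force: [-0.7, -0.2, -0.6]
opening: 0.0602
```

Run:
```python
from h import *
st(); im=snap('wrist','w2.png'); c=viewer.get_calibration('wrist')
for n,X in (('trig',(.5055,.246,.173)),('aero',(.4545,.3195,.161)),('oil',(.528,.373,.141)),('tub',(.5165,.3117,.049))): print(n,proj(c,np.array(X),True).round(1))
```

```text
t 2.52 g [0.4268 0.2447 0.2522] psi 0.293 tilt 0.001 open 60.2 F [-0.7 -0.2 -0.6]
trig [349.3 114.4]
aero [239.8 150.8]
oil [210.1  51.2]
tub [285.9  86.3]
```

View pics/w2.png

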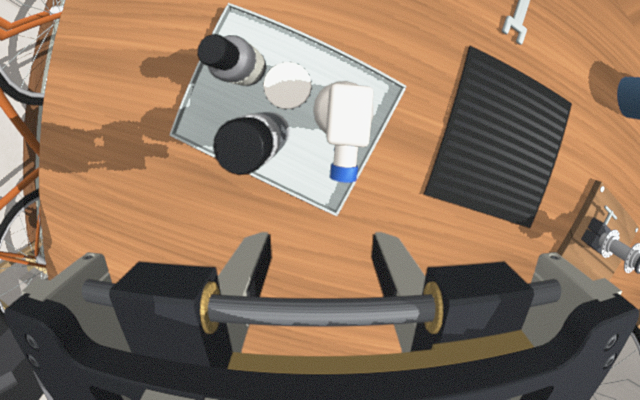

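```bash
python3 - <<'E'
from h import *
c=viewer.get_calibration('wrist')
for a in(.2,.25,.29,.34):
    r=lambda x,y,z:proj(c,np.array([.5055+x*np.cos(a)-y*np.sin(a),.246+x*np.sin(a)+y*np.cos(a),z]),True).round(0)
    print(a,[r(*p).tolist() for p in((.02,.016,.173),(.02,-.016,.173),(-.026,-.016,.173),(-.026,.016,.173),(-.054,0,.16))])
st();go(.505,.246,.252,None,'over')
E
python3 -c "
import cv2;i=cv2.imread('pics/w2.png')[60:200,200:390];cv2.imwrite('pics/w2c.png',cv2.resize(i,None,fx=4,fy=4,interpolation=2))"
```

```text
0.2 [[330.0, 85.0], [374.0, 90.0], [367.0, 151.0], [324.0, 147.0], [341.0, 182.0]]
0.25 [[328.0, 86.0], [372.0, 89.0], [369.0, 151.0], [326.0, 149.0], [344.0, 182.0]]
0.29 [[327.0, 87.0], [371.0, 88.0], [370.0, 150.0], [327.0, 149.0], [347.0, 182.0]]
0.34 [[326.0, 88.0], [370.0, 87.0], [372.0, 149.0], [329.0, 150.0], [350.0, 182.0]]
t 2.58 g [0.4273 0.2436 0.2523] psi 0.292 tilt 0.001 open 60.3 F [ 0.  -0.  -0.3]
over d [75.1 20.1  0.2] turn None
```

View pics/w2c.png

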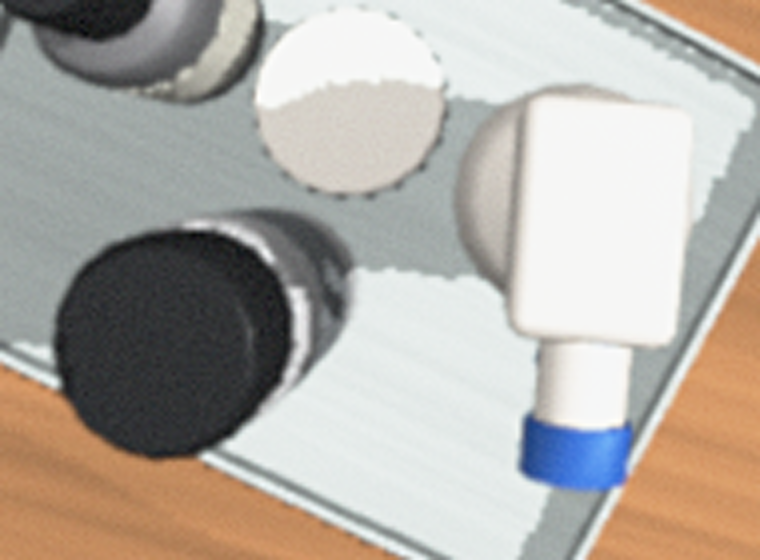

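Measured trigger yaw is about 0.235 and the axis near (0.508, 0.246). The head top corners sit at (331,84), (373,86), (369,146) and (327,143). Descending.

Call:
apply_moves([
  [60,[0,0,0],0.057],
  [60,[40,8,0],0],
  [60,[39,8.5,0],0],
  [60,[0,0,30],0],
  [60,[0,0,0],0],
])

```text
t: 3.2
tool_pos: [0.5082, 0.2438, 0.3867]
orientation: [3.119, 0.362, -0.009]
force: [0.1, 0.3, -0.6]
opening: 0.0603
```

Call:
apply_moves([
  [60,[0,0,32],0],
  [60,[0,0,32],0],
  [60,[0,0,0],0],
  [50,[0,0,0],0],
])

```text
t: 3.7
tool_pos: [0.5088, 0.2454, 0.3278]
orientation: [-3.12, -0.365, -0.003]
force: [0.3, -0.3, 0.5]
opening: 0.0538
```

```bash
python3 -c "
from h import *
st(); snap('wrist','w3.png')"
```

```text
t 3.70 g [0.5091 0.2455 0.1608] psi 0.233 tilt 0.002 open 53.8 F [ 0.3 -0.3  0.5]
```

View pics/w3.png

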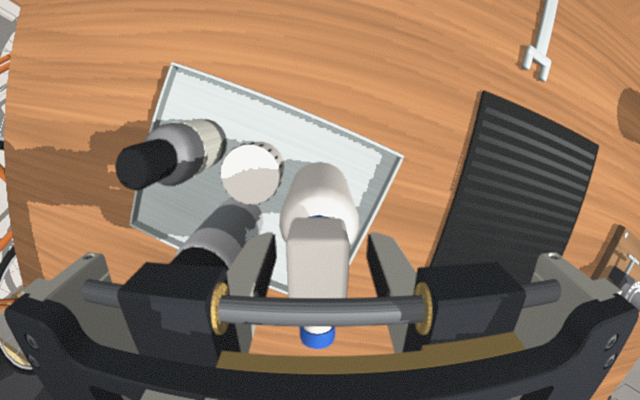

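The head (columns 290–348) is centred between the fingers. Closing and lifting.

Call:
apply_moves([
  [36,[0,0,2],0],
  [26,[0,0,0],0],
  [26,[0,0,0],0],
  [26,[0,0,0],0],
  [26,[0,0,0],0],
], grip_force=35)

```text
t: 4.38
tool_pos: [0.5086, 0.2457, 0.3244]
orientation: [-3.12, -0.365, -0.002]
force: [0.0, 1.4, 4.5]
opening: 0.0321
```

```bash
python3 -c "
from h import *
st()"
```

```text
t 4.38 g [0.5087 0.2458 0.1574] psi 0.233 tilt 0.001 open 32.1 F [0.  1.4 4.5]
```

Call:
apply_moves([
  [26,[0,0,-6],0],
  [26,[0,0,-12],0],
  [26,[0,0,-20],0],
  [26,[0,0,-20],0],
  [26,[0,0,0],0],
])

```text
t: 5.0
tool_pos: [0.5092, 0.2458, 0.3852]
orientation: [-3.119, -0.365, -0.008]
force: [0.8, -0.1, -3.5]
opening: 0.0318
```

```bash
python3 -c "
from h import *
st()
go(.60,.055,.22,0)
"
```

```text
t 5.00 g [0.5101 0.2461 0.2182] psi 0.233 tilt 0.006 open 31.8 F [ 0.8 -0.1 -3.5]
 d [ 43.4 206.7  -1.7] turn 0.233
```

Call:
apply_moves([
  [26,[2,25,0],0],
  [26,[4,45,0],0],
  [26,[4,45,0],0],
  [26,[4,45,0],0],
  [26,[4,45,0],0],
])

```text
t: 5.62
tool_pos: [0.5734, 0.0488, 0.3813]
orientation: [-3.12, -0.365, 0.001]
force: [0.3, 0.8, -3.7]
opening: 0.0318
```

Call:
apply_moves([
  [26,[4,45,0],0],
  [26,[2,40,0],0],
  [26,[0,20,10],0],
  [26,[0,0,20],0],
  [26,[0,0,10],0],
])

```text
t: 6.25
tool_pos: [0.6023, -0.0495, 0.3387]
orientation: [-3.118, -0.365, 0.006]
force: [-1.0, -0.1, -3.6]
opening: 0.0321
```

```bash
python3 -c "
from h import *
st();go(.605,-.05,.1604)"
```

```text
t 6.25 g [ 0.6016 -0.0492  0.1717] psi 0.233 tilt 0.004 open 32.1 F [-1.  -0.1 -3.6]
 d [ 3.1  1.5 11.2] turn None
```

Call:
apply_moves([
  [26,[0,0,5],0],
  [26,[0,0,4],0],
  [26,[0,0,2],0],
  [26,[0,0,0],0],
])

```text
t: 6.75
tool_pos: [0.6033, -0.0504, 0.3311]
orientation: [3.12, 0.365, 0.001]
force: [-0.3, 0.7, -3.4]
opening: 0.0315
```

```bash
python3 -c "
from h import *
st()"
```

```text
t 6.75 g [ 0.6034 -0.0504  0.1641] psi 0.233 tilt 0.000 open 31.5 F [-0.3  0.7 -3.4]
```

Call:
apply_moves([
  [26,[0,0,1.5],0],
  [26,[0,0,0],0],
])

```text
t: 7.0
tool_pos: [0.6033, -0.0506, 0.3293]
orientation: [3.12, 0.365, 0.0]
force: [-0.3, 0.4, -3.0]
opening: 0.0317
```

Call:
apply_moves([
  [26,[0,0,1.5],0],
  [26,[0,0,0],0],
])

```text
t: 7.25
tool_pos: [0.6032, -0.0506, 0.3275]
orientation: [-3.12, -0.365, 0.0]
force: [0.2, -0.4, -4.1]
opening: 0.0318
```

Call:
apply_moves([
  [26,[0,0,1],0],
  [26,[0,0,0],0],
])

```text
t: 7.5
tool_pos: [0.6034, -0.0506, 0.3274]
orientation: [3.12, 0.365, 0.001]
force: [-2.0, 1.0, 1.8]
opening: 0.0317
```

Call:
apply_moves([
  [26,[0,0,1],0],
  [26,[0,0,0],0],
])

```text
t: 7.75
tool_pos: [0.6035, -0.0505, 0.3274]
orientation: [3.12, 0.365, 0.002]
force: [-4.0, 2.6, 8.6]
opening: 0.0319
```

Call:
apply_moves([
  [34,[0,0,-1],0],
  [50,[0,0,0],0],
  [60,[0,0,0],0],
  [70,[0,0,-20],0],
  [80,[0,0,-50],0],
])

```text
t: 8.38
tool_pos: [0.6025, -0.0505, 0.3955]
orientation: [-3.119, -0.365, 0.008]
force: [0.3, 0.1, 0.8]
opening: 0.0693
```

Call:
apply_moves([
  [80,[-4,-40,-20],0],
  [80,[-9,-60,0],0],
  [80,[-9,-60,0],0],
  [80,[-9,-60,0],0],
  [80,[-9,-60,0],0],
])

```text
t: 9.0
tool_pos: [0.4988, 0.2142, 0.4187]
orientation: [-3.12, -0.364, -0.004]
force: [0.3, 1.6, 0.5]
opening: 0.0801
```

Call:
apply_moves([
  [80,[-9,-60,0],0],
  [80,[-8,-53,0],0],
  [80,[0,0,20],0],
  [80,[0,0,0],0],
])

```text
t: 9.5
tool_pos: [0.4567, 0.3183, 0.3955]
orientation: [3.119, 0.366, -0.004]
force: [-0.2, -1.2, 0.6]
opening: 0.0799
```

Run:
```python
from h import *
st();go(.457,.319,.142); im=snap('wrist','w4.png')
t=snap('top','t4.png')[180:320,270:400]
cv2.imwrite('pics/c4.png',np.hstack([im,cv2.copyMakeBorder(cv2.resize(t,(150,162),interpolation=2),0,400-162,0,0,0)]))
```

```text
t 9.50 g [0.4564 0.318  0.2285] psi 0.234 tilt 0.003 open 79.9 F [-0.2 -1.2  0.6]
 d [ 1.1 -1.  86.5] turn None
```

View pics/c4.png

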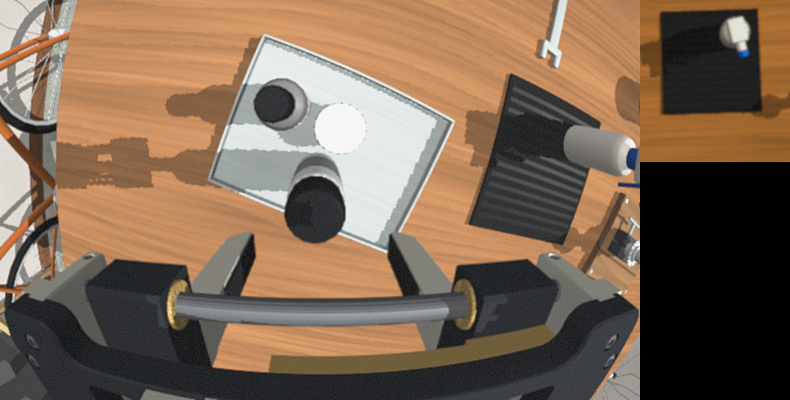

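Trigger is upright on the mat; the aerosol cap at (315,210) is slightly left of the finger midline (321). Small shift, then descend.

Call:
apply_moves([
  [80,[1,-2,30],0],
  [80,[0,0,35],0],
  [80,[0,0,22],0],
  [80,[0,0,0],0],
  [56,[0,0,0],0],
], grip_force=30)

```text
t: 10.22
tool_pos: [0.4586, 0.3204, 0.3114]
orientation: [-3.12, -0.363, -0.003]
force: [0.4, -0.8, 0.9]
opening: 0.0738
```

Call:
apply_moves([
  [50,[0,0,0],0],
  [42,[0,0,0],0],
  [42,[0,0,0],0],
  [42,[0,0,0],0],
])

```text
t: 10.72
tool_pos: [0.4578, 0.3211, 0.3104]
orientation: [-3.12, -0.365, -0.002]
force: [-0.6, 0.5, 4.2]
opening: 0.0474
```

```bash
python3 -c "
from h import *
st()"
```

```text
t 10.72 g [0.458  0.3212 0.1434] psi 0.233 tilt 0.001 open 47.4 F [-0.6  0.5  4.2]
```

Call:
apply_moves([
  [42,[0,0,-6],0],
  [42,[0,0,-20],0],
  [42,[0,0,-25],0],
  [42,[0,0,-14],0],
  [42,[5,20,0],0],
])

```text
t: 11.35
tool_pos: [0.4674, 0.303, 0.3768]
orientation: [-3.119, -0.368, -0.005]
force: [0.2, 0.5, -2.7]
opening: 0.0476
```

Call:
apply_moves([
  [42,[12,45,0],0],
  [42,[12,45,0],0],
  [42,[12,45,0],0],
  [42,[12,45,0],0],
  [42,[12,45,0],0],
])

```text
t: 11.98
tool_pos: [0.5778, 0.0948, 0.3737]
orientation: [3.12, 0.364, -0.002]
force: [0.5, 0.5, -2.2]
opening: 0.0475
```

Call:
apply_moves([
  [42,[12,38,0],0],
  [42,[3,14,10],0],
  [42,[0,0,25],0],
  [42,[0,0,17],0],
  [42,[0,0,0],0],
])

```text
t: 12.6
tool_pos: [0.6028, 0.0506, 0.32]
orientation: [-3.12, -0.366, 0.008]
force: [-0.4, 0.0, -2.0]
opening: 0.0473
```

```bash
python3 -c "
from h import *
st();go(.605,.05,.1464)"
```

```text
t 12.60 g [0.602  0.0506 0.153 ] psi 0.233 tilt 0.005 open 47.3 F [-0.4  0.  -2. ]
 d [2.8 1.3 6.6] turn None
```

Call:
apply_moves([
  [42,[0,0,3],0],
  [42,[0,0,2],0],
  [42,[0,0,1],0],
  [42,[0,0,0],0],
])

```text
t: 13.1
tool_pos: [0.6041, 0.0504, 0.317]
orientation: [3.12, 0.365, 0.001]
force: [-0.5, 0.1, -2.3]
opening: 0.0472
```

Call:
apply_moves([
  [42,[0,0,1],0],
  [42,[0,0,1],0],
  [42,[0,0,0],0],
])

```text
t: 13.48
tool_pos: [0.6039, 0.0503, 0.3146]
orientation: [-3.12, -0.365, 0.0]
force: [0.3, 0.0, -2.5]
opening: 0.0477
```

Call:
apply_moves([
  [42,[0,0,1.5],0],
  [42,[0,0,0],0],
])

```text
t: 13.72
tool_pos: [0.6041, 0.0503, 0.3135]
orientation: [3.12, 0.365, 0.001]
force: [0.1, -0.1, -0.8]
opening: 0.0476
```

Call:
apply_moves([
  [42,[0,0,1],0],
  [42,[0,0,0],0],
])

```text
t: 13.98
tool_pos: [0.6044, 0.0504, 0.3134]
orientation: [3.12, 0.365, 0.003]
force: [-1.3, 1.1, 4.1]
opening: 0.0469
```

Call:
apply_moves([
  [50,[0,0,-1],0],
  [62,[0,0,0],0],
  [70,[0,0,0],0],
  [75,[0,0,-20],0],
  [75,[0,0,-50],0],
])

```text
t: 14.6
tool_pos: [0.6031, 0.0503, 0.382]
orientation: [-3.12, -0.365, 0.009]
force: [0.8, -0.2, 0.4]
opening: 0.0744
```

Call:
apply_moves([
  [60,[0,-40,0],0],
  [60,[0,-60,0],0],
  [60,[0,-60,0],0],
  [60,[0,-60,0],0],
  [60,[0,-60,0],0],
])

```text
t: 15.22
tool_pos: [0.5389, 0.3246, 0.3852]
orientation: [-3.12, -0.365, -0.003]
force: [0.7, 0.2, 0.3]
opening: 0.0603
```

Call:
apply_moves([
  [60,[2,-51,0],0],
  [60,[0,0,0],0],
  [60,[0,0,0],0],
])

```text
t: 15.6
tool_pos: [0.5297, 0.3727, 0.3842]
orientation: [3.12, 0.366, 0.001]
force: [0.0, -1.0, -0.5]
opening: 0.0603
```

Run:
```python
from h import *
st();go(.529,.373,.121); im=snap('wrist','w5.png');c=viewer.get_calibration('wrist')
print(proj(c,np.array([.529,.373,.141]),True),proj(c,np.array([.5165,.312,.049]),True))
```

```text
t 15.60 g [0.5298 0.3727 0.2172] psi 0.233 tilt 0.001 open 60.3 F [ 0.  -1.  -0.5]
 d [-0.8 -0.5 96.2] turn None
[320.16380326 215.6389004 ] [372.46787704 209.07007871]
```

View pics/w5.png

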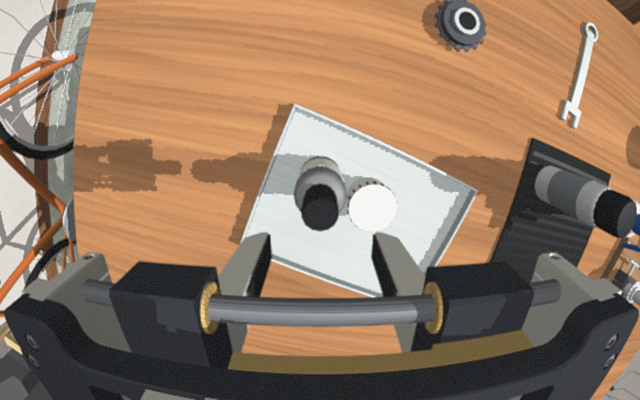

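Oiler cap top at (320,212) and tub lid at (372,207) match the predictions (320,216) and (372,209). Descend and grip.

Call:
apply_moves([
  [60,[-1,0,35],0],
  [60,[0,0,40],0],
  [60,[0,0,20],0],
  [60,[0,0,0],0],
  [40,[0,0,0],0],
], grip_force=30)

```text
t: 16.27
tool_pos: [0.5294, 0.3726, 0.2903]
orientation: [-3.119, -0.364, -0.004]
force: [0.5, -0.3, 1.0]
opening: 0.0539
```

Call:
apply_moves([
  [30,[0,0,0],0],
  [24,[0,0,0],0],
  [24,[0,0,0],0],
  [24,[0,0,0],0],
])

```text
t: 16.77
tool_pos: [0.5288, 0.373, 0.2891]
orientation: [-3.119, -0.365, -0.002]
force: [-0.6, 1.2, 4.5]
opening: 0.0294
```

```bash
python3 -c "
from h import *
st()"
```

```text
t 16.77 g [0.529  0.3731 0.1221] psi 0.233 tilt 0.002 open 29.4 F [-0.6  1.2  4.5]
```

Call:
apply_moves([
  [24,[0,0,-6],0],
  [24,[0,0,-20],0],
  [24,[0,0,-25],0],
  [24,[0,0,-14],0],
  [24,[-7,20,0],0],
])

```text
t: 17.4
tool_pos: [0.5267, 0.3524, 0.3559]
orientation: [-3.118, -0.367, -0.006]
force: [-0.1, -0.6, -1.6]
opening: 0.0293
```

Call:
apply_moves([
  [24,[-16,45,0],0],
  [24,[-16,45,0],0],
  [24,[-16,45,0],0],
  [24,[-16,45,0],0],
  [24,[-16,45,0],0],
])

```text
t: 18.02
tool_pos: [0.5001, 0.1127, 0.3538]
orientation: [3.12, 0.365, 0.001]
force: [0.5, -0.6, -2.6]
opening: 0.0292
```

Call:
apply_moves([
  [24,[-16,45,0],0],
  [24,[-13,32,0],0],
  [24,[-3,12,20],0],
  [24,[0,0,25],0],
  [24,[0,0,10],0],
])

```text
t: 18.65
tool_pos: [0.4893, 0.0199, 0.2971]
orientation: [-3.12, -0.364, 0.003]
force: [-0.7, 0.9, -1.9]
opening: 0.0295
```

Call:
apply_moves([
  [24,[0,0,5],0],
  [24,[0,0,0],0],
])

```text
t: 18.9
tool_pos: [0.4901, 0.0204, 0.2937]
orientation: [3.12, 0.366, 0.001]
force: [0.2, -0.3, -1.3]
opening: 0.0292
```

```bash
python3 -c "
from h import *
st();go(.49,.02,.1251)"
```

```text
t 18.90 g [0.4901 0.0204 0.1267] psi 0.233 tilt 0.000 open 29.2 F [ 0.2 -0.3 -1.3]
 d [-0.2  0.4  1.6] turn None
```

Call:
apply_moves([
  [24,[0,0,1.5],0],
  [24,[0,0,0],0],
])

```text
t: 19.15
tool_pos: [0.4901, 0.0203, 0.2923]
orientation: [3.12, 0.365, 0.001]
force: [-0.3, 0.5, -2.5]
opening: 0.0296
```

Call:
apply_moves([
  [24,[0,0,1],0],
  [24,[0,0,0],0],
])

```text
t: 19.4
tool_pos: [0.4903, 0.0203, 0.2921]
orientation: [3.12, 0.365, 0.003]
force: [-1.7, 0.4, 6.3]
opening: 0.0298
```

Call:
apply_moves([
  [34,[0,0,-1],0],
  [45,[0,0,0],0],
  [60,[0,0,0],0],
  [70,[0,0,-20],0],
  [80,[0,0,-52],0],
])

```text
t: 20.02
tool_pos: [0.4887, 0.0202, 0.3614]
orientation: [-3.119, -0.365, 0.01]
force: [-0.2, -0.6, 0.4]
opening: 0.0693
```

Call:
apply_moves([
  [80,[15,-40,0],0],
  [80,[20,-60,0],0],
  [80,[20,-60,0],0],
  [80,[20,-60,0],0],
  [80,[18,-58,0],0],
])

```text
t: 20.65
tool_pos: [0.5159, 0.312, 0.3637]
orientation: [3.12, 0.365, 0.0]
force: [0.9, 0.1, 0.8]
opening: 0.0799
```

Call:
apply_moves([
  [80,[0,0,0],-0.17],
  [80,[0,0,0],-0.17],
  [80,[0,0,0],-0.17],
  [80,[0,0,0],-0.17],
  [80,[0,0,0],-0.17],
])

```text
t: 21.28
tool_pos: [0.516, 0.3099, 0.3634]
orientation: [2.688, 1.627, -0.001]
force: [1.1, 0.4, -0.6]
opening: 0.08
```

Call:
apply_moves([
  [80,[0,0,20],-0.17],
  [80,[0,0,20],-0.157],
  [80,[0,0,0],0],
  [80,[0,0,0],0],
])

```text
t: 21.78
tool_pos: [0.5162, 0.31, 0.3244]
orientation: [2.396, 2.031, 0.001]
force: [0.1, -0.5, 0.9]
opening: 0.0801
```

Run:
```python
from h import *
st();go(.5165,.312,.045); im=snap('wrist','w6.png');c=viewer.get_calibration('wrist')
print(proj(c,np.array([.5165,.312,.049]),True))
t=snap('top','t6.png')[180:320,270:400]
cv2.imwrite('pics/c6.png',np.hstack([im,cv2.copyMakeBorder(cv2.resize(t,(150,162),interpolation=2),0,400-162,0,0,0)]))
```

```text
t 21.77 g [0.5163 0.31   0.1574] psi 1.406 tilt 0.001 open 80.1 F [ 0.1 -0.5  0.9]
 d [  1.9  -0.2 112.4] turn None
[319.93497089 199.55145932]
```

View pics/c6.png

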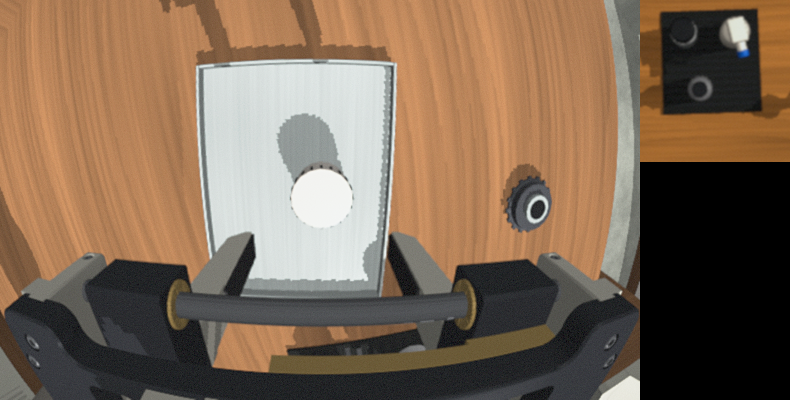

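All three tall containers stand on the mat. The lid is at (322,198), predicted (320,200), so it's centred. Descend on the tub.

Call:
apply_moves([
  [76,[2,0.5,40],0],
  [76,[0,0,40],0],
  [76,[0,0,22],0],
  [76,[0,0,10],0],
  [76,[0,0,0],0],
])

```text
t: 22.5
tool_pos: [0.517, 0.3119, 0.212]
orientation: [2.394, 2.035, 0.0]
force: [-0.7, 0.4, -0.4]
opening: 0.0764
```

Call:
apply_moves([
  [60,[0,0,0],0],
  [48,[0,0,0],0],
  [48,[0,0,0],0],
  [48,[0,0,0],0],
  [48,[0,0,0],0],
], grip_force=25)

```text
t: 23.12
tool_pos: [0.5173, 0.312, 0.2128]
orientation: [2.393, 2.035, 0.002]
force: [-0.3, -0.8, 6.2]
opening: 0.0532
```

```bash
python3 -c "
from h import *
st()"
```

```text
t 23.12 g [0.5175 0.3121 0.0458] psi 1.410 tilt 0.002 open 53.2 F [-0.3 -0.8  6.2]
```

Call:
apply_moves([
  [48,[0,0,-8],0],
  [48,[0,0,-40],0],
  [48,[0,0,-60],0],
  [48,[0,0,-60],0],
  [48,[-10,0,-60],0],
])

```text
t: 23.75
tool_pos: [0.5147, 0.302, 0.4417]
orientation: [-2.392, -2.036, 0.0]
force: [1.4, 0.3, -1.7]
opening: 0.0535
```

Call:
apply_moves([
  [48,[-40,3,-5],0],
  [48,[-56,4,0],0],
  [48,[-56,4,0],0],
  [48,[-56,4,0],0],
  [48,[-56,4,0],0],
])

```text
t: 24.38
tool_pos: [0.491, 0.0367, 0.4449]
orientation: [2.392, 2.036, 0.0]
force: [0.6, -0.3, -0.5]
opening: 0.0535
```

Call:
apply_moves([
  [48,[-56,4,0],0],
  [48,[-56,4,0],0],
  [48,[-56,4,0],0],
  [48,[-56,4,0],0],
  [48,[-56,4,0],0],
])

```text
t: 25.0
tool_pos: [0.4658, -0.243, 0.445]
orientation: [2.393, 2.035, 0.0]
force: [1.0, -0.7, -0.4]
opening: 0.0538
```

Call:
apply_moves([
  [48,[-56,4,0],0],
  [48,[-50,3,0],0],
  [48,[-28,0,0],0],
  [48,[0,0,0],0],
])

```text
t: 25.5
tool_pos: [0.4511, -0.3764, 0.4442]
orientation: [-2.395, -2.031, 0.001]
force: [-0.2, 0.4, -1.3]
opening: 0.0535
```

Run:
```python
from h import *
st();go(.453,-.375,.0608); im=snap('wrist','w7.png');c=viewer.get_calibration('wrist')
print([proj(c,np.array([x,y,.018]),True).round() for x,y in((.4536,-.3709),)])
th=-.161;R=np.array([[np.cos(th),-np.sin(th)],[np.sin(th),np.cos(th)]])
print([proj(c,np.array([*(np.array([.4612,-.3245])+R@np.array(k)),.018]),True).round().tolist() for k in((.085,.11),(.085,-.11),(-.085,-.11),(-.085,.11))])
```

```text
t 25.50 g [ 0.4509 -0.3763  0.2772] psi 1.407 tilt 0.001 open 53.5 F [-0.2  0.4 -1.3]
 d [  1.6   2.1 216.4] turn None
[array([322., 165.])]
[[387.0, 49.0], [383.0, 209.0], [262.0, 209.0], [257.0, 49.0]]
```

View pics/w7.png

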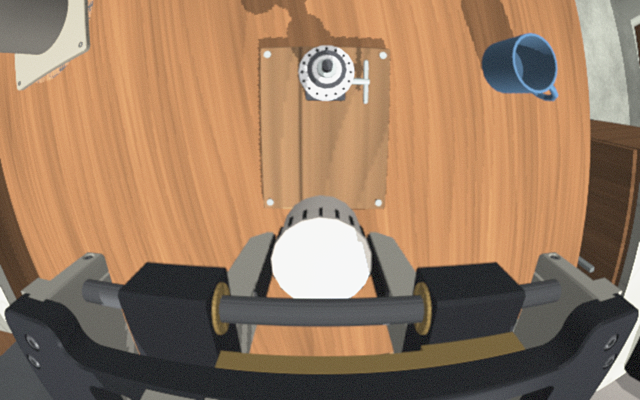

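Board corners seen at (388,48), (386,208), (265,208) and (261,47), predicted within 3 px. The tub is held level. Lowering.

Call:
apply_moves([
  [48,[2,2,40],0],
  [48,[0,0,55],0],
  [48,[0,0,55],0],
  [48,[0,0,40],0],
  [48,[0,0,15],0],
])

```text
t: 26.18
tool_pos: [0.4537, -0.3709, 0.2369]
orientation: [-2.388, -2.034, 0.0]
force: [0.2, -0.4, -0.6]
opening: 0.0534
```

Call:
apply_moves([
  [48,[0,0,5],0],
  [48,[0,0,3],0],
  [48,[0,0,1.5],0],
  [48,[0,0,0],0],
])

```text
t: 26.68
tool_pos: [0.4546, -0.3734, 0.2313]
orientation: [2.392, 2.034, 0.0]
force: [-0.1, -0.0, -1.1]
opening: 0.0532
```

```bash
python3 -c "
from h import *
st()"
```

```text
t 26.68 g [ 0.4548 -0.3735  0.0643] psi 1.410 tilt 0.002 open 53.2 F [-0.1 -0.  -1.1]
```

Call:
apply_moves([
  [48,[0,0,2],0],
  [48,[0,0,0],0],
])

```text
t: 26.92
tool_pos: [0.4542, -0.373, 0.2282]
orientation: [-2.393, -2.035, 0.0]
force: [-0.1, -1.5, -2.0]
opening: 0.0534
```

Call:
apply_moves([
  [48,[0,0,1.5],0],
  [48,[0,0,0],0],
])

```text
t: 27.18
tool_pos: [0.4543, -0.3732, 0.2278]
orientation: [2.393, 2.036, -0.0]
force: [-3.8, 2.9, 7.9]
opening: 0.0532
```

Call:
apply_moves([
  [48,[0,0,1],0],
  [48,[0,0,0],0],
])

```text
t: 27.42
tool_pos: [0.4544, -0.3732, 0.2277]
orientation: [2.393, 2.036, -0.0]
force: [-6.8, 5.9, 15.6]
opening: 0.0536
```

Call:
apply_moves([
  [58,[0,0,-1.5],0],
  [70,[0,0,0],0],
  [76,[0,0,0],0],
  [76,[0,0,-25],0],
  [76,[0,0,-55],0],
])

```text
t: 28.05
tool_pos: [0.4532, -0.372, 0.3044]
orientation: [-2.387, -2.031, 0.001]
force: [-0.8, -0.6, 0.2]
opening: 0.076
```

Call:
apply_moves([
  [76,[0,0,-55],0],
  [76,[0,0,-55],0.168],
  [70,[0,0,-25],0.168],
  [60,[0,0,0],0.168],
  [60,[0,0,0],0.168],
])

```text
t: 28.68
tool_pos: [0.4543, -0.3731, 0.4426]
orientation: [2.933, 1.124, 0.001]
force: [0.4, 0.0, -0.6]
opening: 0.0604
```

Call:
apply_moves([
  [60,[0,0,0],0.168],
  [60,[0,0,0],0.168],
  [60,[0,0,0],0.168],
  [60,[10,-30,0],0],
  [60,[19,-57,0],0],
])

```text
t: 29.3
tool_pos: [0.4621, -0.282, 0.4416]
orientation: [-3.12, -0.362, 0.001]
force: [1.2, 0.7, -0.5]
opening: 0.0599
```

Call:
apply_moves([
  [60,[19,-57,0],0],
  [60,[19,-57,0],0],
  [60,[19,-57,0],0],
  [60,[19,-57,0],0],
  [60,[19,-57,0],0],
])

```text
t: 29.92
tool_pos: [0.4885, 0.0195, 0.4422]
orientation: [3.12, 0.366, 0.001]
force: [0.9, 0.1, -0.9]
opening: 0.0599
```

Run:
```python
from h import *
st();go(.4903,.0203,.126,.233); im=snap('wrist','w8.png'); t=snap('top','t8.png')
cv2.imwrite('pics/c8.png',np.vstack([im[60:330],cv2.resize(t[170:320,270:540],(640,356),interpolation=2)[:320]]))
```

```text
t 29.93 g [0.4886 0.0195 0.2752] psi 0.234 tilt 0.000 open 59.9 F [ 0.9  0.1 -0.9]
 d [  1.8  -0.4 149.2] turn 0.001
```

View pics/c8.png

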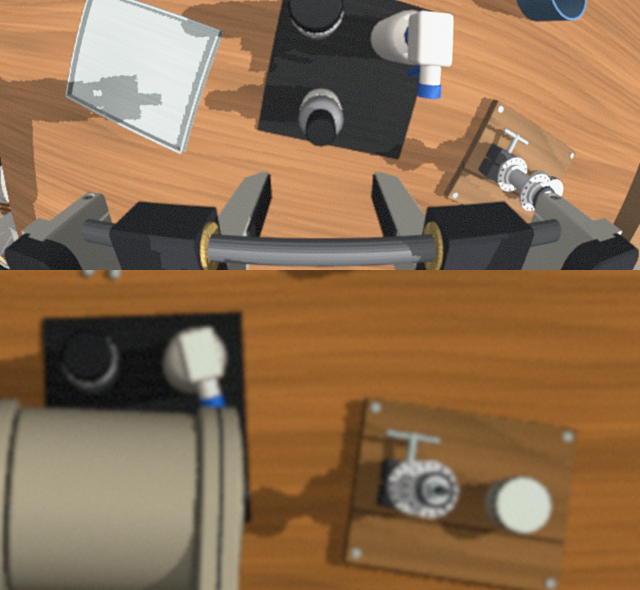

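The tub stands on the free half at (520,505) in the lower panel, and all three containers are upright on the mat. Regrip the oiler.

Call:
apply_moves([
  [60,[2,-0.5,50],0],
  [60,[0,0,60],0],
  [60,[0,0,30],0],
  [60,[0,0,9.5],0],
  [60,[0,0,0],0],
], grip_force=30)

```text
t: 30.65
tool_pos: [0.4907, 0.0181, 0.2931]
orientation: [3.12, 0.366, -0.0]
force: [0.1, 0.3, 1.0]
opening: 0.06
```

Call:
apply_moves([
  [45,[0,0,0],0],
  [32,[0,0,0],0],
  [24,[0,0,0],0],
  [24,[0,0,0],0],
  [24,[0,0,0],0],
])

```text
t: 31.28
tool_pos: [0.4908, 0.0186, 0.2933]
orientation: [3.12, 0.367, 0.002]
force: [-0.1, 0.5, 3.5]
opening: 0.0295
```

```bash
python3 -c "
from h import *
st()"
```

```text
t 31.27 g [0.4909 0.0186 0.1263] psi 0.234 tilt 0.001 open 29.5 F [-0.1  0.5  3.5]
```

Call:
apply_moves([
  [24,[0,0,-6],0],
  [24,[0,0,-20],0],
  [24,[0,0,-25],0],
  [24,[0,0,-14],0],
  [24,[7,-20,0],0],
])

```text
t: 31.9
tool_pos: [0.4931, 0.039, 0.3591]
orientation: [3.12, 0.364, 0.003]
force: [-0.3, 0.7, -2.7]
opening: 0.0298
```

Call:
apply_moves([
  [24,[16,-45,0],0],
  [24,[16,-45,0],0],
  [24,[16,-45,0],0],
  [24,[16,-45,0],0],
  [24,[16,-45,0],0],
])

```text
t: 32.52
tool_pos: [0.5182, 0.2785, 0.3572]
orientation: [3.12, 0.366, -0.001]
force: [1.0, 0.9, -2.5]
opening: 0.0296
```

Call:
apply_moves([
  [24,[16,-45,0],0],
  [24,[13,-32,0],0],
  [24,[3,-14,15],0],
  [24,[0,0,20],0],
  [24,[0,0,0],0],
])

```text
t: 33.15
tool_pos: [0.5275, 0.3712, 0.3185]
orientation: [3.117, 0.365, -0.01]
force: [-0.6, -0.9, -1.7]
opening: 0.0292
```

```bash
python3 -c "
from h import *
st();go(.529,.3731,.1233)"
```

```text
t 33.15 g [0.5265 0.3705 0.1515] psi 0.233 tilt 0.007 open 29.2 F [-0.6 -0.9 -1.7]
 d [ 3.2 -2.  28.2] turn None
```

Call:
apply_moves([
  [24,[0,0,12],0],
  [24,[0,0,8],0],
  [24,[0,0,0],0],
  [24,[0,0,0],0],
])

```text
t: 33.65
tool_pos: [0.5286, 0.3729, 0.3031]
orientation: [-3.12, -0.366, -0.001]
force: [0.2, 0.3, -2.6]
opening: 0.0297
```

```bash
python3 -c "
from h import *
st();go(.529,.3731,.1233)"
```

```text
t 33.65 g [0.5287 0.3729 0.1361] psi 0.234 tilt 0.001 open 29.7 F [ 0.2  0.3 -2.6]
 d [ 0.3 -0.1 12.8] turn None
```

Call:
apply_moves([
  [24,[0,0,7],0],
  [24,[0,0,4],0],
  [24,[0,0,1.5],0],
  [24,[0,0,0],0],
])

```text
t: 34.15
tool_pos: [0.5285, 0.373, 0.2904]
orientation: [-3.12, -0.367, -0.0]
force: [-0.6, -0.2, -0.9]
opening: 0.0295
```

Call:
apply_moves([
  [24,[0,0,1],0],
  [24,[0,0,0],0],
])

```text
t: 34.4
tool_pos: [0.5287, 0.3731, 0.2903]
orientation: [-3.12, -0.366, -0.002]
force: [-1.7, 0.2, 4.1]
opening: 0.0297
```

Call:
apply_moves([
  [24,[0,0,1],0],
  [24,[0,0,0],0],
])

```text
t: 34.65
tool_pos: [0.5288, 0.3734, 0.2902]
orientation: [-3.119, -0.367, -0.003]
force: [-1.9, -0.9, 9.0]
opening: 0.0293
```

Call:
apply_moves([
  [34,[0,0,-2],0],
  [45,[0,0,0],0],
  [60,[0,0,0],0],
  [60,[0,0,-30],0],
  [60,[0,0,-60],0],
])

```text
t: 35.28
tool_pos: [0.5275, 0.3723, 0.3769]
orientation: [3.117, 0.366, -0.011]
force: [1.0, 0.7, 0.8]
opening: 0.0598
```

Call:
apply_moves([
  [80,[0,35,0],0],
  [80,[0,60,0],0],
  [80,[0,60,0],0],
  [80,[0,60,0],0],
  [80,[0,60,0],0],
])

```text
t: 35.9
tool_pos: [0.5923, 0.1036, 0.3801]
orientation: [-3.12, -0.367, -0.0]
force: [0.4, -0.3, 0.4]
opening: 0.0803
```

Call:
apply_moves([
  [80,[0,40,0],0],
  [80,[-1,16,0],0],
  [80,[0,0,0],0],
  [80,[0,0,0],0],
])

```text
t: 36.4
tool_pos: [0.604, 0.0521, 0.3801]
orientation: [-3.119, -0.368, 0.0]
force: [-0.4, 1.1, 0.1]
opening: 0.0798
```

```bash
python3 -c "
from h import *
st();go(.6043,.0504,.1464)"
```

```text
t 36.40 g [0.6039 0.0522 0.2131] psi 0.235 tilt 0.001 open 79.8 F [-0.4  1.1  0.1]
 d [-0.   1.8 66.7] turn None
```

Call:
apply_moves([
  [80,[0,2,30],0],
  [80,[0,0,30],0],
  [80,[0,0,7],0],
  [70,[0,0,0],0],
  [56,[0,0,0],0],
])

```text
t: 37.02
tool_pos: [0.6052, 0.0492, 0.315]
orientation: [3.12, 0.367, 0.004]
force: [0.5, 0.2, 1.4]
opening: 0.0644
```

Call:
apply_moves([
  [50,[0,0,0],0],
  [42,[0,0,0],0],
  [42,[0,0,0],0],
  [42,[0,0,0],0],
])

```text
t: 37.52
tool_pos: [0.605, 0.0488, 0.3143]
orientation: [3.12, 0.366, 0.003]
force: [0.3, 1.3, 5.9]
opening: 0.0478
```

```bash
python3 -c "
from h import *
st()"
```

```text
t 37.52 g [0.6053 0.0488 0.1473] psi 0.234 tilt 0.002 open 47.8 F [0.3 1.3 5.9]
```

Call:
apply_moves([
  [42,[0,0,-6],0],
  [42,[0,0,-20],0],
  [42,[0,0,-25],0],
  [42,[0,0,-14],0],
  [42,[0,0,0],0],
])

```text
t: 38.15
tool_pos: [0.6051, 0.0487, 0.3802]
orientation: [3.12, 0.366, 0.005]
force: [0.5, 0.6, -2.2]
opening: 0.0475
```

```bash
python3 -c "
from h import *
st();go(.458,.3212,.2)"
```

```text
t 38.15 g [0.6056 0.0487 0.2132] psi 0.234 tilt 0.003 open 47.5 F [ 0.5  0.6 -2.2]
 d [ -80.5 -299.3   12.8] turn None
```

Call:
apply_moves([
  [42,[-6,-22,0],0],
  [42,[-12,-45,0],0],
  [42,[-12,-45,0],0],
  [42,[-12,-45,0],0],
  [42,[-12,-45,0],0],
])

```text
t: 38.78
tool_pos: [0.5033, 0.2346, 0.3769]
orientation: [3.12, 0.367, -0.003]
force: [-0.3, -0.2, -2.5]
opening: 0.0475
```

Call:
apply_moves([
  [42,[-12,-45,0],0],
  [42,[-11,-37,0],0],
  [42,[-3,-15,20],0],
  [42,[0,0,25],0],
  [42,[0,0,10],0],
])

```text
t: 39.4
tool_pos: [0.4563, 0.3206, 0.3195]
orientation: [3.118, 0.367, -0.008]
force: [-1.1, 0.5, -2.8]
opening: 0.0476
```

Call:
apply_moves([
  [42,[0,0,0],0],
  [42,[0,0,0],0],
])

```text
t: 39.65
tool_pos: [0.458, 0.3209, 0.3239]
orientation: [-3.12, -0.365, -0.001]
force: [-0.5, 1.1, -2.3]
opening: 0.0475
```

```bash
python3 -c "
from h import *
st();go(.4585,.3212,.1443)"
```

```text
t 39.65 g [0.4581 0.321  0.1569] psi 0.233 tilt 0.001 open 47.5 F [-0.5  1.1 -2.3]
 d [ 0.4 -0.1 12.6] turn None
```

Call:
apply_moves([
  [42,[0,0,7],0],
  [42,[0,0,4],0],
  [42,[0,0,1.5],0],
  [42,[0,0,0],0],
])

```text
t: 40.15
tool_pos: [0.4577, 0.3211, 0.3113]
orientation: [-3.12, -0.366, -0.001]
force: [-0.6, -0.4, 2.4]
opening: 0.0473
```

Call:
apply_moves([
  [42,[0,0,1],0],
  [42,[0,0,0],0],
])

```text
t: 40.4
tool_pos: [0.458, 0.3213, 0.3112]
orientation: [-3.119, -0.366, -0.003]
force: [-0.2, -1.5, 7.3]
opening: 0.0472
```

Call:
apply_moves([
  [42,[0,0,1],0],
  [42,[0,0,0],0],
])

```text
t: 40.65
tool_pos: [0.4581, 0.3217, 0.311]
orientation: [-3.118, -0.366, -0.005]
force: [-1.7, -0.6, 10.8]
opening: 0.0474
```

Call:
apply_moves([
  [52,[0,0,-2],0],
  [62,[0,0,0],0],
  [72,[0,0,0],0],
  [72,[0,0,-30],0],
  [72,[0,0,-60],0],
])

```text
t: 41.28
tool_pos: [0.4566, 0.3205, 0.398]
orientation: [3.117, 0.366, -0.011]
force: [1.3, 1.0, 0.3]
opening: 0.0719
```

Call:
apply_moves([
  [60,[5,35,-5],0],
  [60,[8,57,0],0],
  [60,[8,57,0],0],
  [60,[8,57,0],0],
  [60,[8,57,0],0],
])

```text
t: 41.9
tool_pos: [0.5548, 0.072, 0.4055]
orientation: [-3.12, -0.367, 0.0]
force: [0.5, 0.5, -0.2]
opening: 0.06
```

Call:
apply_moves([
  [60,[8,57,0],0],
  [60,[8,52,0],0],
  [60,[2,23,0],0],
  [60,[0,0,0],0],
  [60,[0,0,0],0],
])

```text
t: 42.52
tool_pos: [0.6023, -0.0492, 0.4055]
orientation: [-3.119, -0.368, 0.001]
force: [0.5, -0.5, 0.2]
opening: 0.0596
```

```bash
python3 -c "
from h import *
st();go(.6035,-.0505,.1604,.233)"
```

```text
t 42.52 g [ 0.6022 -0.0491  0.2385] psi 0.235 tilt 0.001 open 59.6 F [ 0.5 -0.5  0.2]
 d [ 0.9  1.7 78.1] turn 0.002
```

Call:
apply_moves([
  [60,[1,1.5,30],0],
  [60,[0,0,35],0],
  [60,[0,0,13],0],
  [60,[0,0,0],0],
  [48,[0,0,0],0],
], grip_force=35)

```text
t: 43.15
tool_pos: [0.6044, -0.0513, 0.3296]
orientation: [3.119, 0.367, 0.004]
force: [-0.0, -0.5, 1.1]
opening: 0.0542
```

Call:
apply_moves([
  [36,[0,0,0],0],
  [26,[0,0,0],0],
  [26,[0,0,0],0],
  [26,[0,0,0],0],
])

```text
t: 43.65
tool_pos: [0.6041, -0.0516, 0.3285]
orientation: [3.12, 0.366, 0.002]
force: [-0.4, 2.0, 4.3]
opening: 0.0319
```

```bash
python3 -c "
from h import *
st()"
```

```text
t 43.65 g [ 0.6043 -0.0516  0.1615] psi 0.234 tilt 0.001 open 31.9 F [-0.4  2.   4.3]
```

Call:
apply_moves([
  [26,[0,0,-6],0],
  [26,[0,0,-20],0],
  [26,[0,0,-25],0],
  [26,[0,0,-14],0],
  [26,[0,0,0],0],
])

```text
t: 44.28
tool_pos: [0.6043, -0.0517, 0.3947]
orientation: [3.119, 0.366, 0.005]
force: [-0.5, 0.2, -3.1]
opening: 0.0317
```

```bash
python3 -c "
from h import *
st();go(.5087,.2458,.2)"
```

```text
t 44.27 g [ 0.6048 -0.0518  0.2277] psi 0.234 tilt 0.003 open 31.7 F [-0.5  0.2 -3.1]
 d [ -24.6 -311.8   27.3] turn None
```

Call:
apply_moves([
  [26,[-2,-25,0],0],
  [26,[-4,-45,0],0],
  [26,[-4,-45,0],0],
  [26,[-4,-45,0],0],
  [26,[-4,-45,0],0],
])

```text
t: 44.9
tool_pos: [0.5373, 0.1457, 0.3914]
orientation: [-3.12, -0.367, 0.003]
force: [1.0, -0.5, -2.1]
opening: 0.0319
```

Call:
apply_moves([
  [26,[-3,-45,0],0],
  [26,[-2,-40,0],0],
  [26,[-1,-21,20],0],
  [26,[0,0,25],0],
  [26,[0,0,10],0],
])

```text
t: 45.52
tool_pos: [0.5071, 0.2452, 0.3339]
orientation: [3.118, 0.367, -0.008]
force: [-0.8, -0.0, -2.9]
opening: 0.0318
```

Call:
apply_moves([
  [26,[0,0,0],0],
  [26,[0,0,0],0],
])

```text
t: 45.78
tool_pos: [0.5089, 0.245, 0.3385]
orientation: [-3.12, -0.365, -0.002]
force: [-0.1, 0.1, -2.6]
opening: 0.0317
```

```bash
python3 -c "
from h import *
st();go(.5092,.2458,.1585)"
```

```text
t 45.77 g [0.5091 0.2451 0.1715] psi 0.233 tilt 0.001 open 31.7 F [-0.1  0.1 -2.6]
 d [ 0.3 -0.7 13. ] turn None
```

Call:
apply_moves([
  [26,[0,-0.5,7],0],
  [26,[0,0,4],0],
  [26,[0,0,1.5],0],
  [26,[0,0,0],0],
])

```text
t: 46.28
tool_pos: [0.5085, 0.2459, 0.3255]
orientation: [-3.12, -0.366, -0.001]
force: [-0.2, -1.0, -0.5]
opening: 0.032
```

Call:
apply_moves([
  [26,[0,0,1],0],
  [26,[0,0,0],0],
])

```text
t: 46.52
tool_pos: [0.5086, 0.2459, 0.3255]
orientation: [-3.12, -0.366, -0.002]
force: [-2.2, -1.2, 6.0]
opening: 0.0317
```

Call:
apply_moves([
  [26,[0,0,1],0],
  [26,[0,0,0],0],
])

```text
t: 46.78
tool_pos: [0.5087, 0.2461, 0.3255]
orientation: [-3.12, -0.367, -0.004]
force: [-5.2, -1.8, 11.3]
opening: 0.0318
```

Seated. Release, rise, retreat towards the right and compare with the starting pictures.

Call:
apply_moves([
  [34,[0,0,-2],0],
  [46,[0,0,0],0],
  [58,[0,0,0],0],
  [58,[0,0,-30],0],
  [58,[0,0,-60],0],
])

```text
t: 47.4
tool_pos: [0.5075, 0.2455, 0.4126]
orientation: [3.118, 0.366, -0.011]
force: [2.0, 1.0, -0.3]
opening: 0.058
```

Call:
apply_moves([
  [58,[-10,40,-10],0],
  [58,[-10,60,0],0],
  [58,[-10,60,0],0],
  [58,[0,60,0],0],
  [58,[0,60,0],0],
])

```text
t: 48.02
tool_pos: [0.544, -0.0354, 0.4253]
orientation: [-3.12, -0.367, -0.001]
force: [1.5, 0.4, 0.4]
opening: 0.0579
```

Call:
apply_moves([
  [58,[-10,40,0],0],
  [58,[0,0,0],0],
  [58,[0,0,0],0],
])

```text
t: 48.4
tool_pos: [0.5435, -0.0745, 0.425]
orientation: [-3.12, -0.366, 0.0]
force: [-0.8, 0.5, 0.1]
opening: 0.0583
```

Run:
```python
from h import *
st(); s=snap('scene','s9.png'); t=snap('top','t9.png')
s0=cv2.imread('pics/scene0.png');t0=cv2.imread('pics/top0.png')
f=lambda i,a,b,c,d:cv2.resize(i[a:b,c:d],(400,300),interpolation=2)
cv2.imwrite('pics/c9.png',np.vstack([np.hstack([f(t0,200,310,130,270),f(t,200,310,130,270)]),np.hstack([f(s0,100,205,340,480),f(s,100,205,340,480)])]))
for n,a,b,(r0,r1,c0,c1) in(('top',t0,t,(215,300,148,250)),('scene',s0,s,(105,195,355,460)),('topfw',t0,t,(95,180,205,340)),('mug',t0,t,(115,175,380,470))):
    A,B=[cv2.cvtColor(i[r0:r1,c0:c1],6).astype(np.float32) for i in(a,b)]
    print(n,cv2.phaseCorrelate(A,B),abs(A-B).mean())
```

```text
t 48.40 g [ 0.5435 -0.0744  0.258 ] psi 0.233 tilt 0.001 open 58.3 F [-0.8  0.5  0.1]
top ((0.12075846970480342, 0.45528042517784684), 0.7842243241675106) 17.680391
scene ((-0.37708523439300023, -0.04128120924643497), 0.6281716197606467) 21.674603
topfw ((0.5105442951739718, -0.01679734650911513), 0.9448106409394692) 3.5240088
mug ((0.04850945791437056, -0.06992066480203007), 1.0128489310653122) 3.0724075
```

View pics/c9.png

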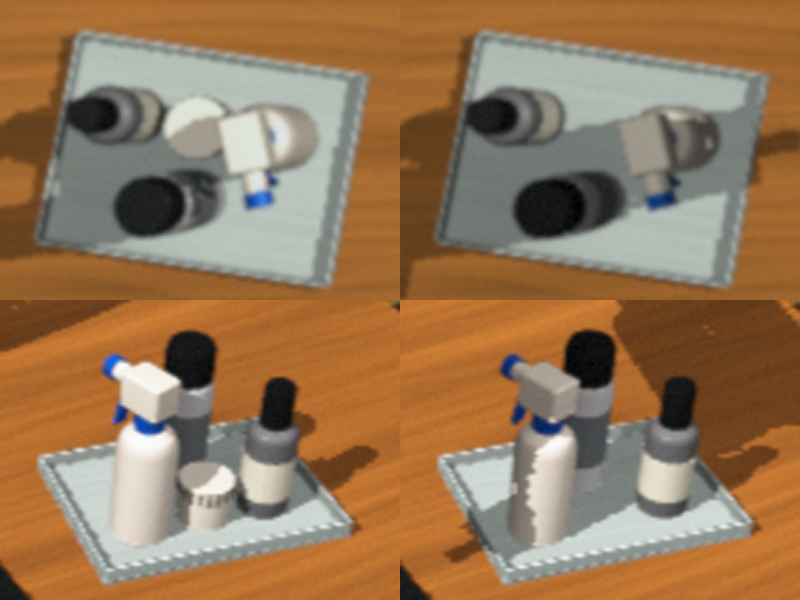

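Before and after agree to about 1 px: trigger head at (247,142) then (645,144)−400, caps coincide, all upright. Handing in.

```bash
python3 -c "
from h import *
print(order.close_job()); st()"
```

```text
the job is handed in; nothing more can be done
None
the job is handed in; nothing more can be done
```

The job is done and handed in at about 48 s of the 152 s allowed. The trigger bottle, aerosol and oiler went to the mat. The tub then went to the free half of the board beside the hub. Last, the oiler, aerosol and trigger bottle were put back on the tray.

- **Containers on the tray:** final top and scene pictures show all three upright. They sit within about 1 px (roughly 2 mm) of their starting places.
- **Tub:** the top view taken after its placing shows it standing clear of the hub on the free half. It was set at about (0.454, -0.373) m.
- **Contact forces:** these stayed at or below about 16 N in the readings I took.
- **Bystanders:** the mug region did not shift in the pictures. The region with the freewheel and spanner showed a 0.5 px image shift, probably from the arm's shadow, since the arm was never near them. I did not look at this further.
- **Not checked:** I took no separate picture of the tub at the very end.

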